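# Slide an instrument front panel out over the end of a bench shelf for meter fitting

### The arm

A 6-joint arm with a two-finger parallel gripper is mounted at the origin on the work surface. World frame = base frame: x ahead of the robot, y to its left, z up, the work surface at z = 0. Lengths are in m, angles in rad, forces in N, time in s.
With the tool pointing down it reaches from about 0.35 to 0.925 m from the base axis. Payload 6.4 kg.
Tool frame: the origin (TCP) lies at the centre of the arm's flange, where the gripper is bolted on; the fingertips stand 173 mm ahead of it and the grasp point (between the pads) lies 155 mm ahead of it; z points along the fingers, y is the line along which they close (so a half turn about z gives the same grasp; the last joint's range is limited). The gripper opens to 85 mm and grips with 20 to 120 N. Pads are 22 mm wide; open, the fingers measure 114 mm over their backs; the gripper's body (76 mm by 85 mm) begins 54 mm behind the grasp point. The pads swing forward as they close: fully open they stand 13 mm farther back than shut.
Start: joints at [-1.491, 0.245, 1.558, -0, 1.339, -0.174], TCP at [0.163, -0.629, 0.405] pointing down, gripper open.
Joint ranges: [-3.13, 3.13], [-1.02, 2.26], [0.13, 2.54], [-0.95, 4.09], [0.21, 2.88], [-2.74, 2.74]. Speed limits (rad/s): [2.57, 2.57, 3.14, 3.14, 3.14, 3.14].

### API

Orientations are given as a rotation vector (axis times angle).
In Python, from bench import robot gives the robot as it stands.
- The arm moves only by the tool play_rows, never from a script. Its argument "steps" is a list of rows, each a list of 3 entries, a list of its own where there are three numbers: the shift along the tool's x, y, z in mm, then the turn about the tool's z in rad, then the gripper's target within -1 to 1 (fully open at 1, half-way at 0, shut at -1). In form: [[[x, y, z], twist, jaw], ...]. A call has 1 to 5 rows; each row shifts and turns the commanded pose from where the row before left it, along the tool's axes as they then stand; what a row does not reach is not made up. A row lasts 1/10 s, in which the tool goes at most 50 mm and 8.59 degrees, less where a joint would pass 70% of its speed; a pose out of reach is approached as far as the arm can. A call with a gripper value outside its range is refused whole. The fingers move at their own pace and stop on an object; "grip_force" is the grip in N (left out, the last holds). Time passes only in rows, so rows that do not move let the fingers close. It gives the time, the measured TCP pose, the force, the opening and the grip force at its end, in the units of the state.
- robot.state(): the state, without advancing time (a new reading comes with each control period).
- robot.get_image(name): name is "scene" or "top" or "wrist"; returns the picture (420x560x3 uint8, blue, green, red); there is no depth.
- robot.get_calibration(name): a dict with "camera_matrix" (3x3 intrinsics, pixels), "xyz" and "attitude" of the camera in the world; the wrist camera has in their place "hand_eye" (4x4, takes a point from camera to tool coordinates, whose origin is the TCP and whose axes are the flange's). Camera axes: x right, y up, looking along -z (the intrinsics and any distortion apply to the point x, -y, -z); pixel columns grow to the right and rows downward; lengths in m; the calibration is good to about 2 mm. A picture is of the moment at which its call begins: read the wrist's pose just before it. get_calibration takes no time and is no camera call.
- robot.finish_job(): hands the job in; it is judged then, once.
The state is a dict: "t": time; "joint_positions": joint angles; "dq": joint speeds; "joint_efforts": joint torques, N m; "position": TCP position; "tcp_rot": TCP orientation; "contact_force": force on the tool from outside, world axes, zero at the start; "moment": the same for the moment, N m; "grip_width": opening from 0.0 (shut) to 1.0 (fully open); "grip_force": force on a finger pad.
Only numpy, scipy, OpenCV 4.12 (cv2) and the standard library are available. Lean on these libraries where they do the work, as an engineer would, in place of code of your own. Each camera call takes 0.05 s, during which the arm holds its last target. There are 200 camera calls.

### The job

The aluminium front panel lying askew on the low pine shelf is to have its meter fitted next. With the fingertips, push it flat on the shelf until its long back edge lies against the raised metal strip along the back of the shelf, and along that strip out over the shelf's right-hand end (seen from the robot) until the whole of the large round cut-out hangs clear past the end and its edge can be got at from below, with the row of small holes still over the wood. Only push it: do not pick it up or tip it, leave the other things where they are, and finish with the robot clear of everything.

Things in the scene. Friction and masses are not known exactly. Their poses are not given: they have to be found in the camera images.
- riser: Fixed low pine shelf board, 600 mm long (y), 190 deep (x), 18 thick, top surface 100 mm above the bench. Origin at its middle at bench level; z up, +x to its back (away from the robot, yaw up to 0.2 rad), +y to its left end. An aluminium strip 4 mm thick, standing 12 mm above the board, runs along the whole back edge, front face at x = +91 mm. Ends open; right-hand end at y = -300 mm.
- shelf_corner (a point): Point on the shelf's top surface (100 mm above the bench) at its right-hand end, where the strip's front face meets the end of the board. Axes as the shelf's: -x is over the board towards its front, +y over the board towards its left end, -y past the right-hand end.
- panel: Loose flat aluminium panel, 250 mm long (y), 90 wide (x), 5 thick, 0.2 to 0.4 kg, up to 0.15 rad askew to the shelf. Origin at the centre of its underside, z up. On its centre line a round 52 mm through cut-out at y = -85 mm (the end towards the shelf's right-hand end) and 10 mm holes at y = -20, +30, +80 mm. Slides on the wood at a push of 1 to 5 N.
- panel_cutout (a point): Centre of the panel's round 52 mm cut-out, half-way through the thickness.
- panel_next_hole (a point): Centre of the 10 mm hole next to the cut-out, 65 mm from the cut-out's centre.
- panel_back_right (a point): The panel's back right corner (panel x = +45 mm, y = -125 mm), half-way through the thickness.
- panel_back_left (a point): The panel's back left corner (panel x = +45 mm, y = +125 mm), half-way through the thickness.
- meter: Bystander: round black panel meter lying on its face near the left end of the shelf, 66 mm across, 52 mm high. Origin at the centre of its underside.
- big_knob: Bystander: turned aluminium knob, 38 mm across, 22 mm high, at the front of the shelf near its left end. Origin at the centre of its underside.
- small_knob: Bystander: turned aluminium knob, 28 mm across, 18 mm high, at the front of the shelf near its right-hand end. Origin at the centre of its underside.
- screwdriver: Bystander: screwdriver, 190 mm long, lying on the bench in front of the shelf. Its x axis runs along it, handle to -x.
- screw_jar: Bystander: clear jar of screws with white lid, 66 mm across, 70 mm high, on the bench in front of the shelf's left end. Origin at the centre of its underside.
- multimeter: Bystander: yellow handheld multimeter lying on its back on the bench, 185 x 88 mm, 46 mm high. Origin at the centre of its underside.
- parts_box: Bystander: clear compartment box of small parts on the bench beyond the shelf's right-hand end, 120 x 170 mm, 45 mm high. Origin at the centre of its underside.

How it is judged:
By the outcome, as a careful person would: the job done as asked, in the order asked, and still so for the second after the job is handed in, with the robot touching nothing.
It also fails if it takes over 51 s, if anything falls off the work surface, if the arm or the gripper's body presses on something with over 40 N, if the wrist force passes 120 N, or if a joint passes its speed limit or range.

## Working session

There is one attempt and no reset: what is moved stays moved. The work goes in short steps, Python scripts to look and compute and a tool call to move; the robot and the scene stay as the last step left them, time stands still between calls to the robot, and variables do not carry over. Pictures are saved under pics/ and viewed, at most 10 in all, crops included, and the job is handed in when it is done.

Besides the shell and the picture viewer there is one more tool, called after "Request:" by a JSON object that holds its "op" and its "data". play_rows: Moves the arm, as the interface text tells. Its arguments: {"type":"object","properties":{"steps":{"type":"array","items":{"type":"array"}},"grip_force":{"type":"number"}},"required":["steps"]}

```bash
mkdir -p pics; ls; python3 - <<'E'
from bench import robot
import cv2
for n in("scene","top"):
    cv2.imwrite(f"pics/{n}0.png",robot.get_image(n)); print(n,robot.get_calibration(n))
print(robot.get_calibration("wrist")); print(robot.state())
E
```

```text
pics
scene {'camera_matrix': array([[489.73614538,   0.        , 276.80490427],
       [  0.        , 489.73614538, 205.76045456],
       [  0.        ,   0.        ,   1.        ]]), 'xyz': array([1.10183456, 0.32499599, 1.26864927]), 'attitude': array([0.31474428, 0.5814702 , 2.11890725])}
top {'camera_matrix': array([[386.98259475,   0.        , 277.09188783],
       [  0.        , 386.98259475, 205.93672787],
       [  0.        ,   0.        ,   1.        ]]), 'xyz': array([ 0.45835814, -0.05282508,  0.97080928]), 'attitude': array([ 0.07366906, -0.0607069 , -1.58995551])}
{'camera_matrix': array([[314.01929653,   0.        , 282.7401482 ],
       [  0.        , 314.01929653, 210.79500041],
       [  0.        ,   0.        ,   1.        ]]), 'hand_eye': array([[ 1.81597532e-04,  9.51496603e-01,  3.07659198e-01,
         7.89248314e-02],
       [ 9.99999645e-01, -4.25911185e-04,  7.26958854e-04,
         6.46040468e-04],
       [ 8.22734373e-04,  3.07658957e-01, -9.51496342e-01,
         3.03758074e-02],
       [ 0.00000000e+00,  0.00000000e+00,  0.00000000e+00,
         1.00000000e+00]])}
{'t': 0.1, 'joint_positions': array([-1.49107296e+00,  2.45767847e-01,  1.55891396e+00,  2.81027899e-05,
        1.33870666e+00, -1.74067641e-01]), 'dq': array([ 0.00088964, -0.00050532, -0.00279167, -0.00023942,  0.00171678,
       -0.00144158]), 'joint_efforts': array([ 2.35578767e-06, -4.30672288e+01, -3.27128220e+01, -1.46559801e-04,
        2.81948429e-03,  4.15711705e-07]), 'position': array([ 0.16321059, -0.62896352,  0.40366339]), 'tcp_rot': array([-3.11455605e+00, -3.97347992e-01, -1.75819534e-04]), 'contact_force': array([ 0.75304528,  0.20681006, -0.95929942]), 'moment': array([-0.06080074, -0.00602296,  0.00336676]), 'grip_force': 0.0, 'grip_width': 0.998038255313319}
```

View pics/top0.png

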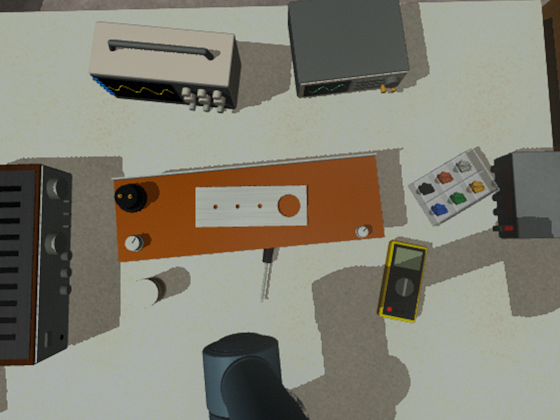

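View pics/scene0.png

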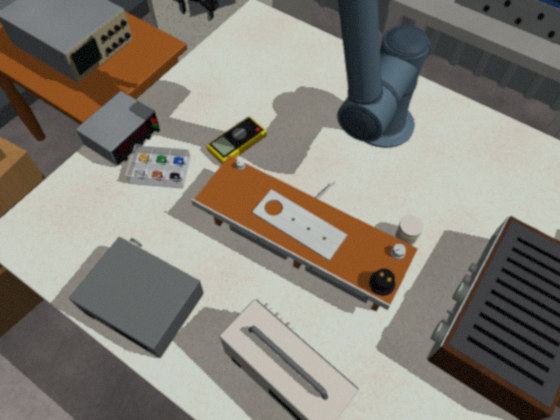

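The top view shows the panel with corners near (195,187), (305,185), (307,226) and (195,227), and the cut-out at (288,205). The shelf's back right corner is near (376,155). The small knob at (363,231) is clear of the panel. I'll enlarge this area.

```bash
python3 - <<'E'
import cv2
i=cv2.imread("pics/top0.png")
a=cv2.resize(i[145:245,180:320],None,fx=5,fy=5,interpolation=cv2.INTER_CUBIC)
cv2.imwrite("pics/c1.png",a)
b=cv2.resize(i[140:270,320:400],None,fx=4.5,fy=4.5,interpolation=cv2.INTER_CUBIC)
c=cv2.resize(i[140:270,90:170],None,fx=4.5,fy=4.5,interpolation=cv2.INTER_CUBIC)
import numpy as np
cv2.imwrite("pics/c2.png",np.hstack([c,b]))
E
```

```text
(no output)
```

View pics/c1.png

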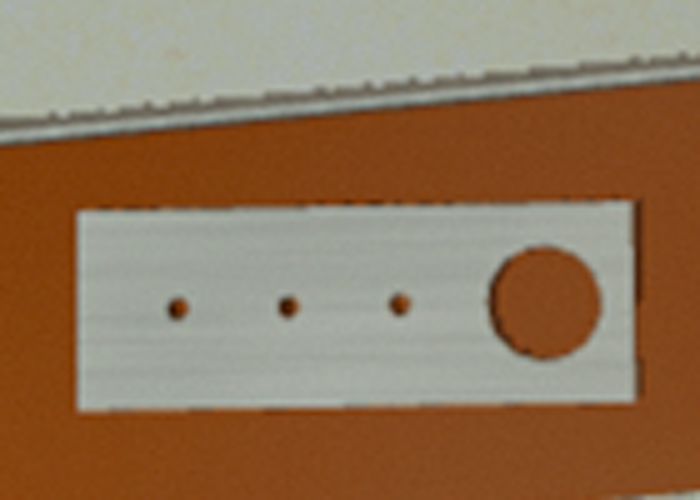

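View pics/c2.png

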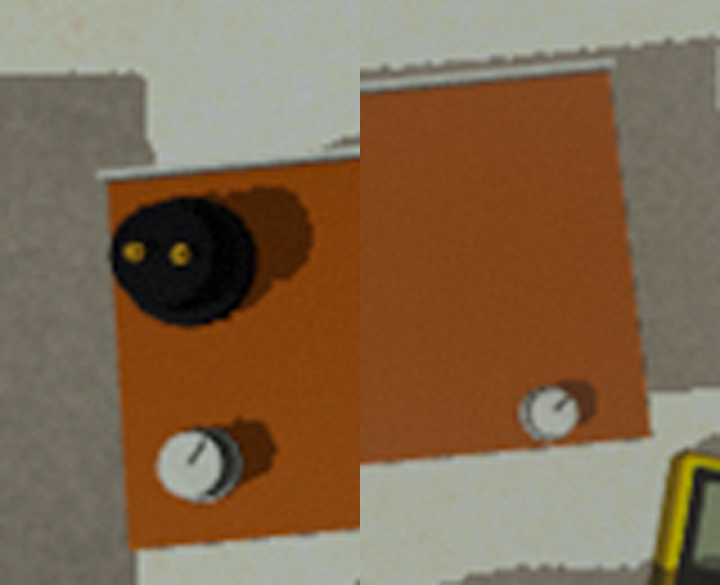

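The crop gives the panel corners as BL (77,211), BR (635,202), FR (635,403) and FL (77,411), with the cut-out at (545,303). In the other crop, the shelf's wood corners are right-back (612,72), right-front (650,434), left-back (107,181) and left-front (131,549).

```bash
cat >h.py <<'E'
import numpy as np
from scipy.spatial.transform import Rotation as R
from bench import robot
def cam(n,st=None):
    c=robot.get_calibration(n)
    if n!="wrist": return c["camera_matrix"],R.from_rotvec(c["attitude"]).as_matrix(),np.array(c["xyz"])
    T=R.from_rotvec(st["tcp_rot"]).as_matrix(); H=c["hand_eye"]
    return c["camera_matrix"],T@H[:3,:3],st["position"]+T@H[:3,3]
def world(cm,px,z):
    K,Rm,p=cm; d=np.linalg.inv(K)@[px[0],px[1],1]; d=Rm@[d[0],-d[1],-d[2]]
    return p+d*(z-p[2])/d[2]
def pix(cm,w):
    K,Rm,p=cm; q=Rm.T@(np.array(w)-p); q=K@[q[0],-q[1],-q[2]]; return q[:2]/q[2]
def s2w(s):  # shelf frame -> world, fitted by fit below
    pass
E
python3 - <<'E'
from h import *
cm=cam("top"); f=lambda u,v,x0,y0,k:((u+.5)/k-.5+x0,(v+.5)/k-.5+y0)
P={k:world(cm,f(*p,180,145,5),.105) for k,p in dict(BL=(77,211),BR=(635,202),FR=(635,403),FL=(77,411),C=(545,303),h1=(400,304),h3=(177,309)).items()}
S=dict(BR=world(cm,f(612-360,72,320,140,4.5),.1),FR=world(cm,f(650-360,434,320,140,4.5),.1),BL=world(cm,f(107,181,90,140,4.5),.1),FL=world(cm,f(131,549,90,140,4.5),.1),
 knob=world(cm,f(549-360,413,320,140,4.5),.118))
for D in(P,S):
    for k in D: print(k,D[k].round(4))
n=lambda a,b:np.linalg.norm(a-b)
print(n(P["BL"],P["BR"]),n(P["BR"],P["FR"]),n(P["C"],P["h1"]),n(S["BR"],S["BL"]),n(S["FR"],S["FL"]),n(S["BR"],S["FR"]))
d=S["BL"]-S["BR"]; e=S["FL"]-S["FR"]; print("yaw",np.arctan2(-d[0],d[1]),np.arctan2(-e[0],e[1]))
yaw=np.arctan2(-d[0],d[1]); M=np.array([[np.cos(yaw),np.sin(yaw)],[-np.sin(yaw),np.cos(yaw)]])
for D in(P,S):
    for k in D: print(k,(M@(D[k]-S["BR"])[:2]*1000).round(1))
E
```

```text
BL [0.5797 0.1382 0.105 ]
BR [ 0.5785 -0.1139  0.105 ]
FR [ 0.4879 -0.1115  0.105 ]
FL [0.4894 0.1383 0.105 ]
C [ 0.5336 -0.0723  0.105 ]
h1 [ 0.5345 -0.0072  0.105 ]
h3 [0.5343 0.0932 0.105 ]
BR [ 0.6433 -0.2731  0.1   ]
FR [ 0.4603 -0.2844  0.1   ]
BL [0.6003 0.3257 0.1   ]
FL [0.4151 0.3107 0.1   ]
knob [ 0.4715 -0.2309  0.118 ]
0.25204866354825056 0.09057479998750259 0.06514368985207895 0.6003430034538577 0.5967905111412971 0.1833590072515398
yaw 0.07170500309726731 0.07584855382686438
BL [-34.  414.8]
BR [-53.3 163.5]
FR [-143.4  172.3]
FL [-124.1  421.4]
C [-95.1 208.2]
h1 [-89.5 273.1]
h3 [-82.5 373.2]
BR [0. 0.]
FR [-183.3    1.9]
BL [  0.  600.3]
FL [-185.8  598.6]
knob [-168.4   54.4]
```

```bash
sed -i '/s2w/,$d' h.py; cat >>h.py <<'E'
O=np.array([.6433,-.2731]); YAW=.0725
M=R.from_euler("z",YAW).as_matrix()
def s2w(sx,sy): return O+M[:2,:2]@[sx/1000,sy/1000]
def w2s(w): return M[:2,:2].T@(np.array(w)[:2]-O)*1000
def go(sx,sy,z,yawrel):   # needed tool-frame shift (mm, after the twist) and twist
    s=robot.state(); T=R.from_rotvec(s["tcp_rot"]).as_matrix()
    y=np.arctan2(T[1,0],T[0,0]); tw=(y-(YAW+yawrel)+np.pi)%(2*np.pi)-np.pi
    d=np.r_[s2w(sx,sy),z]-s["position"]
    T2=T@R.from_euler("z",tw).as_matrix()
    print("shelf pos",w2s(s["position"]).round(1),"z",s["position"][2].round(4),"shift",(T2.T@d*1000).round(1),"(now axes",(T.T@d*1000).round(1),") twist",tw.round(3),"F",s["contact_force"].round(1),"t",s["t"].round(2),"w",s["grip_width"].round(2))
E
python3 -c "
from h import *
go(-165,300,.33,0)"
```

```text
Traceback (most recent call last):
  File "h.py", line 23, in go
    print("shelf pos",w2s(s["position"]).round(1),"z",s["position"][2].round(4),"shift",(T2.T@d*1000).round(1),"(now axes",(T.T@d*1000).round(1),") twist",tw.round(3),"F",s["contact_force"].round(1),"t",s["t"].round(2),"w",s["grip_width"].round(2))
                                                                                                                                                                                                           ^^^^^^^^^^^^
AttributeError: 'float' object has no attribute 'round'
```

Request:
{"op": "play_rows", "data": {"steps": [[[0,0,0],0.09,0],[[0,0,0],0.09,0],[[21,-39,0],0,0],[[21,-39,0],0,0],[[21,-39,0],0,0]]}}

```text
t: 0.6
position: [0.2177, -0.5064, 0.4039]
tcp_rot: [-3.138, -0.115, 0.0]
contact_force: [-0.2, 0.0, 0.1]
grip_width: 0.501
grip_force: 0.0
```

Request:
{"op": "play_rows", "data": {"steps": [[[21,-39,0],0,0],[[21,-39,0],0,0],[[21,-39,0],0,0],[[21,-39,0],0,0],[[21,-39,0],0,0]]}}

```text
t: 1.1
position: [0.308, -0.3038, 0.4043]
tcp_rot: [-3.139, -0.115, 0.0]
contact_force: [0.5, -0.6, -0.5]
grip_width: 0.504
grip_force: 0.0
```

Request:
{"op": "play_rows", "data": {"steps": [[[21,-39,0],0,0],[[21,-39,0],0,0],[[21,-39,0],0,0],[[21,-39,0],0,0],[[21,-39,0],0,0]]}}

```text
t: 1.6
position: [0.3982, -0.1015, 0.4045]
tcp_rot: [3.139, 0.115, 0.0]
contact_force: [1.3, -1.3, -0.1]
grip_width: 0.5
grip_force: 0.0
```

```bash
python3 -c "
from h import *
go(-165,300,.303,0)"
```

```text
Traceback (most recent call last):
  File "h.py", line 23, in go
    print("shelf pos",w2s(s["position"]).round(1),"z",s["position"][2].round(4),"shift",(T2.T@d*1000).round(1),"(now axes",(T.T@d*1000).round(1),") twist",tw.round(3),"F",s["contact_force"].round(1),"t",s["t"].round(2),"w",s["grip_width"].round(2))
                                                                                                                                                                                                           ^^^^^^^^^^^^
AttributeError: 'float' object has no attribute 'round'
```

Request:
{"op": "play_rows", "data": {"steps": [[[17,-28,10],0,0],[[17,-28,10],0,0],[[17,-28,20],0,0],[[16,-27,30],0,0],[[0,0,25],0,0]]}}

```text
t: 2.1
position: [0.4571, 0.0147, 0.3083]
tcp_rot: [-3.138, -0.122, 0.001]
contact_force: [-0.8, -0.4, 0.1]
grip_width: 0.501
grip_force: 0.0
```

```bash
sed -i 's/s\["t"\].round(2)/round(s["t"],2)/;s/s\["grip_width"\].round(2)/round(s["grip_width"],2)/' h.py; cat > look.py <<'E'
import sys,cv2
from h import *
st=robot.state(); cv2.imwrite(f"pics/{sys.argv[1]}.png",robot.get_image("wrist")); np.save(f"pics/{sys.argv[1]}.npy",np.r_[st["tcp_rot"],st["position"]])
E
python3 -c "
from h import *
go(-165,300,.285,0)"; python3 look.py w1
```

```text
shelf pos [-164.9  300.6] z 0.3083 shift [-0.1  0.6 23.3] (now axes [-0.1  0.6 23.3] ) twist 0.006 F [-0.8 -0.4  0.1] t 2.1 w 0.5
```

View pics/w1.png

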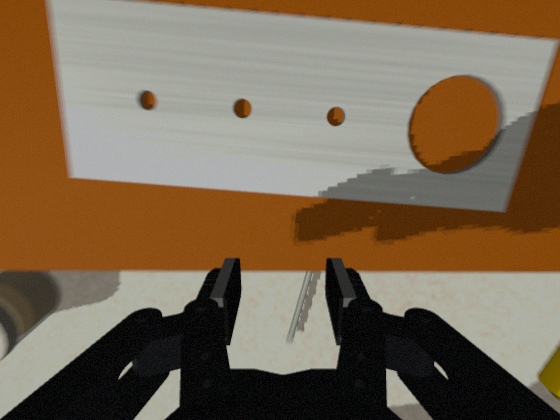

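The wrist view shows the shelf's front edge level at row 271, so the tool is square to the shelf. The panel's front edge runs from (70,178) to (505,212), ahead of the fingertips at row 258. I'll lower the fingers and feel for the wood.

```bash
python3 -c "
from h import *
a=np.load('pics/w1.npy'); cm=cam('wrist',dict(tcp_rot=a[:3],position=a[3:]))
for p,z in[((70,178),.105),((505,212),.105),((20,271),.1),((540,271),.1)]: print(w2s(world(cm,p,z)).round(1))"
```

```text
[-123.2  419.7]
[-141.7  171.7]
[-184.7  467.2]
[-182.5  137. ]
```

Request:
{"op": "play_rows", "data": {"steps": [[[0,0,15],0,0],[[0,0,10],0,0],[[0,0,5],0,0],[[0,0,3],0,0],[[0,0,0],0,0]]}}

```text
t: 2.65
position: [0.4568, 0.0119, 0.2769]
tcp_rot: [3.139, 0.115, 0.0]
contact_force: [0.8, 0.2, -0.0]
grip_width: 0.501
grip_force: 0.0
```

Request:
{"op": "play_rows", "data": {"steps": [[[0,0,1],0,0],[[0,0,1],0,0],[[0,0,0],0,0]]}}

```text
t: 2.95
position: [0.4568, 0.0122, 0.2749]
tcp_rot: [3.139, 0.116, 0.001]
contact_force: [0.1, -0.4, 0.0]
grip_width: 0.501
grip_force: 0.0
```

Request:
{"op": "play_rows", "data": {"steps": [[[0,0,1],0,0],[[0,0,1],0,0],[[0,0,0],0,0]]}}

```text
t: 3.25
position: [0.4567, 0.0122, 0.2725]
tcp_rot: [-3.139, -0.116, 0.0]
contact_force: [0.6, 0.0, 0.3]
grip_width: 0.5
grip_force: 0.0
```

Request:
{"op": "play_rows", "data": {"steps": [[[0,0,1],0,0],[[0,0,0],0,0]]}}

```text
t: 3.45
position: [0.4567, 0.0122, 0.2716]
tcp_rot: [-3.139, -0.116, 0.0]
contact_force: [0.1, -0.1, -0.7]
grip_width: 0.498
grip_force: 0.0
```

Request:
{"op": "play_rows", "data": {"steps": [[[0,0,1],0,0],[[0,0,0],0,0]]}}

```text
t: 3.65
position: [0.4569, 0.0122, 0.2715]
tcp_rot: [-3.139, -0.116, 0.001]
contact_force: [-4.5, 0.4, 7.4]
grip_width: 0.502
grip_force: 3.7
```

Request:
{"op": "play_rows", "data": {"steps": [[[0,0,1],0,0],[[0,0,0],0,0]]}}

```text
t: 3.85
position: [0.4571, 0.0122, 0.2715]
tcp_rot: [-3.139, -0.116, 0.003]
contact_force: [-8.1, 0.4, 15.5]
grip_width: 0.5
grip_force: 7.8
```

The wood is felt at TCP z 0.2715. I'll rise about 2 mm and push back.

Request:
{"op": "play_rows", "data": {"steps": [[[0,0,-3.5],0,0],[[8,0,0],0,0],[[8,0,0],0,0],[[6,0,0],0,0],[[5,0,0],0,0]]}}

```text
t: 4.35
position: [0.4841, 0.0142, 0.2728]
tcp_rot: [-3.139, -0.116, 0.003]
contact_force: [-3.8, -0.0, 2.4]
grip_width: 0.506
grip_force: 1.5
```

Request:
{"op": "play_rows", "data": {"steps": [[[5,0,0],0,0],[[5,0,0],0,0],[[5,0,0],0,0],[[5,0,0],0,0],[[4,0,0],0,0]]}}

```text
t: 4.85
position: [0.508, 0.0161, 0.273]
tcp_rot: [-3.139, -0.116, -0.0]
contact_force: [-1.5, -0.4, 0.2]
grip_width: 0.501
grip_force: 0.6
```

```bash
python3 -c "
from h import *
go(-101,300,.2735,0)"; python3 look.py w2
```

```text
shelf pos [-114.   298.2] z 0.273 shift [13.  -1.8 -0.5] (now axes [13.  -1.8 -0.5] ) twist 0.001 F [-1.5 -0.4  0.2] t 4.85 w 0.5
```

View pics/w2.png

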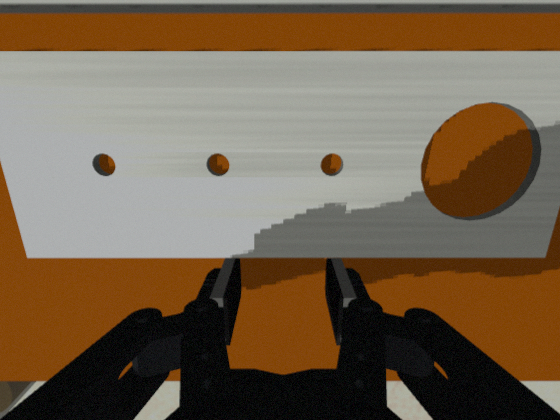

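The panel has squared up to the fingers: its back edge is level at row 50, the strip's base is at row 13, and its front edge is at row 258, at the fingertips.

```bash
python3 -c "
from h import *
a=np.load('pics/w2.npy'); cm=cam('wrist',dict(tcp_rot=a[:3],position=a[3:]))
for p,z in[((60,50),.105),((520,50),.105),((60,13),.1),((520,13),.1),((27,257),.105),((547,257),.105),((481,161),.105)]: print(w2s(world(cm,p,z)).round(1))"
```

```text
[-12.8 386. ]
[-12.6 204.1]
[  1.2 386.3]
[  1.5 203.8]
[-103.3  421.5]
[-102.7  170. ]
[-56.4 210.9]
```

Request:
{"op": "play_rows", "data": {"steps": [[[4,0,0],0,0],[[3,0,0],0,0],[[2,0,0],0,0],[[0,0,0],0,0]]}}

```text
t: 5.3
position: [0.5168, 0.0167, 0.2732]
tcp_rot: [-3.139, -0.116, -0.001]
contact_force: [-0.3, 0.0, 0.7]
grip_width: 0.502
grip_force: 0.1
```

Request:
{"op": "play_rows", "data": {"steps": [[[2,0,0],0,0],[[1,0,0],0,0],[[0,0,0],0,0]]}}

```text
t: 5.6
position: [0.5197, 0.0169, 0.2733]
tcp_rot: [3.139, 0.116, 0.0]
contact_force: [-1.9, -0.0, 0.1]
grip_width: 0.497
grip_force: 0.6
```

Request:
{"op": "play_rows", "data": {"steps": [[[1,0,0],0,0],[[1,0,0],0,0],[[0,0,0],0,0]]}}

```text
t: 5.9
position: [0.5217, 0.017, 0.2732]
tcp_rot: [-3.139, -0.116, -0.0]
contact_force: [-1.6, 0.2, 0.2]
grip_width: 0.5
grip_force: 0.7
```

Request:
{"op": "play_rows", "data": {"steps": [[[1,0,0],0,0],[[0,0,0],0,0]]}}

```text
t: 6.1
position: [0.5224, 0.0171, 0.2731]
tcp_rot: [-3.139, -0.116, 0.002]
contact_force: [-4.0, -0.2, 2.3]
grip_width: 0.5
grip_force: 2.3
```

Request:
{"op": "play_rows", "data": {"steps": [[[1,0,0],0,0],[[0,0,0],0,0]]}}

```text
t: 6.3
position: [0.5229, 0.0171, 0.273]
tcp_rot: [-3.139, -0.116, 0.006]
contact_force: [-7.7, -0.7, 5.4]
grip_width: 0.505
grip_force: 4.3
```

The rising force shows the panel is seated against the strip. Next I'll back off, lift and turn to push from the left end.

Request:
{"op": "play_rows", "data": {"steps": [[[-8,0,0],0,0],[[-8,0,0],0,0],[[0,0,-25],0,0],[[0,0,-25],0,0],[[0,0,0],0,0]]}}

```text
t: 6.8
position: [0.5086, 0.0157, 0.3271]
tcp_rot: [3.138, 0.116, 0.014]
contact_force: [0.2, 0.6, 0.4]
grip_width: 0.5
grip_force: 0.0
```

```bash
python3 look.py w3; python3 -c "
from h import *
go(-45,446,.32,np.pi/2)"
```

```text
shelf pos [-114.1  298. ] z 0.3251 shift [148.   69.    5.3] (now axes [  69.2 -147.9    5.3] ) twist -1.57 F [-1.   0.2  0.1] t 6.85 w 0.5
```

View pics/w3.png

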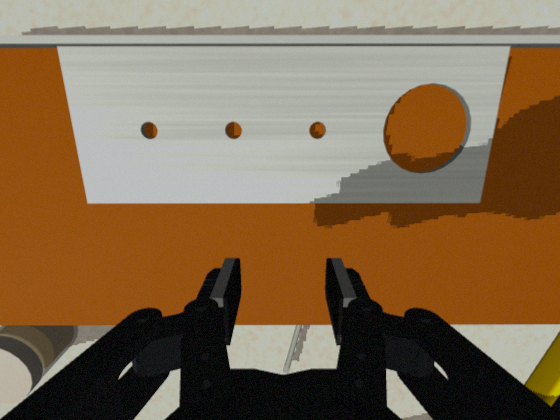

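Request:
{"op": "play_rows", "data": {"steps": [[[0,0,0],-0.143,0],[[0,0,0],-0.143,0],[[0,0,0],-0.143,0],[[0,0,0],-0.143,0],[[0,0,0],-0.143,0]]}}

```text
t: 7.35
position: [0.507, 0.016, 0.3217]
tcp_rot: [-2.896, -1.215, 0.002]
contact_force: [-0.1, 0.0, 0.5]
grip_width: 0.495
grip_force: 0.0
```

Request:
{"op": "play_rows", "data": {"steps": [[[0,0,0],-0.143,0],[[0,0,0],-0.143,0],[[0,0,0],-0.143,0],[[0,0,0],-0.143,0],[[0,0,0],-0.143,0]]}}

```text
t: 7.85
position: [0.507, 0.016, 0.3217]
tcp_rot: [-2.287, -2.151, 0.001]
contact_force: [-0.2, 0.3, -0.3]
grip_width: 0.499
grip_force: 0.0
```

Request:
{"op": "play_rows", "data": {"steps": [[[0,0,0],-0.141,0],[[0,0,0],0,0]]}}

```text
t: 8.05
position: [0.507, 0.016, 0.3219]
tcp_rot: [-2.137, -2.301, 0.001]
contact_force: [0.0, -0.1, 1.1]
grip_width: 0.502
grip_force: 0.0
```

```bash
python3 -c "
from h import *
go(-45,446,.32,np.pi/2)"
```

```text
shelf pos [-115.   298.2] z 0.3219 shift [147.8  70.    1.8] (now axes [147.7  70.1   1.8] ) twist 0.001 F [ 0.  -0.1  1.1] t 8.05 w 0.5
```

The panel's back edge now lies against the strip along its whole length (row 45). Its left end runs from (57,45) to (88,203), and the cut-out is at (427,128).

```bash
python3 -c "
from h import *
a=np.load('pics/w3.npy'); cm=cam('wrist',dict(tcp_rot=a[:3],position=a[3:]))
for p,z in[((88,203),.105),((481,203),.105),((58,46),.105),((509,46),.105),((427,128),.105)]: print(w2s(world(cm,p,z)).round(1))"
```

```text
[-90.  421.2]
[-89.9 170.8]
[-2.000e-01  4.211e+02]
[  0.3 172.5]
[-43.6 211.7]
```

Request:
{"op": "play_rows", "data": {"steps": [[[37,17.5,0],0,0],[[37,17.5,0],0,0],[[37,17.5,0],0,0],[[37,17.5,0],0,0],[[0,0,20],0,0]]}}

```text
t: 8.55
position: [0.5681, 0.1724, 0.3053]
tcp_rot: [2.134, 2.3, 0.009]
contact_force: [0.3, -1.5, 0.7]
grip_width: 0.502
grip_force: 0.0
```

```bash
python3 -c "
from h import *
go(-45,446,.2735,np.pi/2)"; python3 look.py w4
```

```text
shelf pos [-42.7 449.7] z 0.3053 shift [-3.8 -2.5 31.8] (now axes [-3.8 -2.5 31.8] ) twist 0.002 F [ 0.3 -1.5  0.7] t 8.55 w 0.5
```

View pics/w4.png

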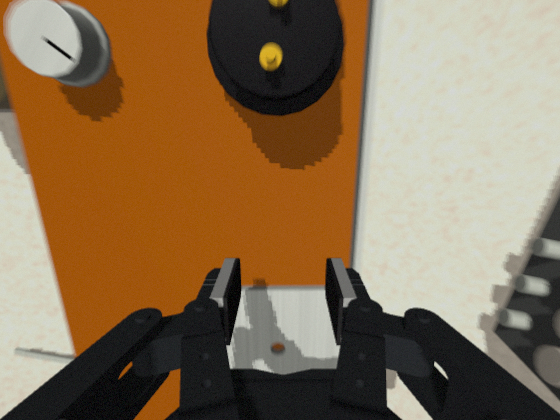

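The fingers straddle the panel's centre line just behind its left end (edge at row 288), and the meter and knob are well clear. I'll lower here.

Request:
{"op": "play_rows", "data": {"steps": [[[0,-2,10],0,0],[[0,0,10],0,0],[[0,0,7],0,0],[[0,0,0],0,0]]}}

```text
t: 9.0
position: [0.564, 0.1679, 0.2749]
tcp_rot: [-2.138, -2.299, 0.003]
contact_force: [0.1, 0.3, 0.5]
grip_width: 0.495
grip_force: 0.0
```

```bash
python3 -c "
from h import *
go(-45,446,.2733,np.pi/2)"
```

```text
shelf pos [-47.2 445.6] z 0.2749 shift [0.4 2.2 1.6] (now axes [0.4 2.2 1.6] ) twist -0.0 F [0.1 0.3 0.5] t 9.0 w 0.49
```

Request:
{"op": "play_rows", "data": {"steps": [[[-4,0,1.5],0,0],[[-4,0,0],0,0],[[-4,0,0],0,0],[[-4,0,0],0,0],[[-6,0,0],0,0]]}}

```text
t: 9.5
position: [0.5662, 0.1465, 0.2752]
tcp_rot: [-2.138, -2.302, -0.002]
contact_force: [-0.9, 2.5, 1.4]
grip_width: 0.506
grip_force: 1.2
```

Request:
{"op": "play_rows", "data": {"steps": [[[-8,0.1,0],0,0],[[-8,0.1,0],0,0],[[-8,0.1,0],0,0],[[-8,0.1,0],0,0],[[-8,0.1,0],0,0]]}}

```text
t: 10.0
position: [0.5695, 0.1063, 0.2749]
tcp_rot: [-2.137, -2.301, -0.001]
contact_force: [-2.3, 4.9, 3.9]
grip_width: 0.502
grip_force: 3.4
```

```bash
python3 -c "
from h import *
go(-45,177,.2733,np.pi/2)"
```

```text
shelf pos [-46.1 383.8] z 0.2749 shift [-206.8    1.1    1.5] (now axes [-206.8    0.8    1.5] ) twist 0.001 F [-2.3  4.9  3.9] t 10.0 w 0.5
```

```bash
cat > prof.py <<'E'
import sys,cv2
from h import *
n=sys.argv[1]; im=robot.get_image("top"); cv2.imwrite(f"pics/{n}.png",im); cm=cam("top")
sat=cv2.cvtColor(cv2.GaussianBlur(im,(3,3),0.6),cv2.COLOR_BGR2HSV)[...,1].astype(np.float32)
def line(pts): 
    p=np.float32([pix(cm,[*s2w(*q),.105]) for q in pts]); return cv2.remap(sat,p[None,:,0].copy(),p[None,:,1].copy(),cv2.INTER_LINEAR)[0]
def edges(v,g,thr=120): 
    a=v>thr; return [(round(float(g[i]),1),"wood" if a[i+1] else "alu/bg") for i in np.where(a[1:]!=a[:-1])[0]]
g=np.arange(-130,460,.5)
for x in(-15,-45,-75): print("along y at x",x,edges(line([(x,y) for y in g]),g))
h=np.arange(-180,15,.5)
for y in map(float,sys.argv[2:]): print("across x at y",y,edges(line([(x,y) for x in h]),h))
E
python3 prof.py t1 110 150 200 250
```

```text
along y at x -15 [(3.0, 'wood'), (125.0, 'alu/bg')]
along y at x -45 [(3.0, 'wood'), (124.5, 'alu/bg'), (141.5, 'wood'), (190.5, 'alu/bg'), (227.0, 'wood'), (233.5, 'alu/bg'), (277.0, 'wood'), (284.0, 'alu/bg'), (327.0, 'wood'), (334.0, 'alu/bg')]
along y at x -75 [(3.0, 'wood'), (125.0, 'alu/bg')]
across x at y 110.0 [(-1.0, 'alu/bg')]
across x at y 150.0 [(-91.0, 'alu/bg'), (-63.5, 'wood'), (-27.0, 'alu/bg')]
across x at y 200.0 [(-91.0, 'alu/bg')]
across x at y 250.0 [(-91.0, 'alu/bg')]
```

The panel is square and in step with the fingers, with the cut-out centre at y = 166 and the front edge at -91. About 207 mm remain.

Request:
{"op": "play_rows", "data": {"steps": [[[-10,0.1,0.5],0,0],[[-10,0.1,0.5],0,0],[[-10,0.1,0],0,0],[[-10,0.1,0],0,0],[[-10,0.1,0],0,0]]}}

```text
t: 10.55
position: [0.5735, 0.0579, 0.2747]
tcp_rot: [-2.135, -2.299, -0.003]
contact_force: [-5.5, 11.3, 11.0]
grip_width: 0.5
grip_force: 8.5
```

Request:
{"op": "play_rows", "data": {"steps": [[[-10,0.1,0],0,0],[[-10,0.1,0],0,0],[[-10,0.1,0],0,0],[[-10,0.1,0],0,0],[[-10,0.1,0],0,0]]}}

```text
t: 11.05
position: [0.5775, 0.0085, 0.2747]
tcp_rot: [-2.134, -2.297, -0.003]
contact_force: [-8.4, 14.2, 13.0]
grip_width: 0.499
grip_force: 10.2
```

```bash
python3 -c "
from h import *
go(-45,177,.2733,np.pi/2)";python3 prof.py t2 50 100 150
```

```text
shelf pos [-45.3 285.6] z 0.2747 shift [-108.7    0.3    0.7] (now axes [-1.087e+02  1.000e-01  7.000e-01] ) twist 0.001 F [-8.4 14.2 13. ] t 11.05 w 0.5
along y at x -15 [(3.5, 'wood'), (27.5, 'alu/bg'), (418.0, 'wood')]
along y at x -45 [(4.0, 'wood'), (28.0, 'alu/bg'), (45.5, 'wood'), (93.5, 'alu/bg'), (131.0, 'wood'), (137.0, 'alu/bg'), (181.0, 'wood'), (187.5, 'alu/bg'), (335.5, 'wood'), (375.0, 'alu/bg'), (430.5, 'wood')]
along y at x -75 [(3.5, 'wood'), (28.0, 'alu/bg'), (441.0, 'wood')]
across x at y 50.0 [(-154.5, 'wood'), (-91.0, 'alu/bg'), (-59.0, 'wood'), (-31.0, 'alu/bg')]
across x at y 100.0 [(-90.5, 'alu/bg')]
across x at y 150.0 [(-90.5, 'alu/bg')]
```

Vertical and sideways forces have grown, so I'll ease both off and go on.

Request:
{"op": "play_rows", "data": {"steps": [[[-10,-0.3,-0.6],0,0],[[-10,-0.3,-0.6],0,0],[[-10,0,0],0,0],[[-10,0,0],0,0],[[-10,0,0],0,0]]}}

```text
t: 11.6
position: [0.5809, -0.0431, 0.2749]
tcp_rot: [-2.137, -2.301, -0.0]
contact_force: [-2.4, 6.5, 4.9]
grip_width: 0.502
grip_force: 3.9
```

Request:
{"op": "play_rows", "data": {"steps": [[[-10,0,0],0,0],[[-10,0,0],0,0],[[-8,0,0],0,0],[[-5,0,0],0,0],[[0,0,0],0,0]]}}

```text
t: 12.1
position: [0.5833, -0.0765, 0.2749]
tcp_rot: [-2.138, -2.301, 0.001]
contact_force: [-1.9, 1.9, 4.3]
grip_width: 0.505
grip_force: 2.3
```

```bash
python3 -c "
from h import *
go(-45,177,.2733,np.pi/2)";python3 prof.py t3 10 50 90
```

```text
shelf pos [-45.6 200.4] z 0.2749 shift [-23.4   0.6   1.6] (now axes [-23.4   0.5   1.6] ) twist 0.001 F [-1.9  1.9  4.3] t 12.1 w 0.5
along y at x -15 [(295.5, 'wood')]
along y at x -45 [(4.5, 'wood'), (5.5, 'alu/bg'), (44.0, 'wood'), (49.5, 'alu/bg'), (93.5, 'wood'), (100.0, 'alu/bg'), (232.5, 'wood'), (251.0, 'alu/bg'), (310.5, 'wood')]
along y at x -75 [(322.5, 'wood')]
across x at y 10.0 [(-91.0, 'alu/bg')]
across x at y 50.0 [(-155.0, 'wood'), (-90.5, 'alu/bg')]
across x at y 90.0 [(-91.0, 'alu/bg')]
```

Request:
{"op": "play_rows", "data": {"steps": [[[-6,0,0],0,0],[[-6,0,0],0,0],[[-6,0,0],0,0],[[-6,0,0],0,0],[[0,0,0],0,0]]}}

```text
t: 12.65
position: [0.5851, -0.0998, 0.2749]
tcp_rot: [-2.137, -2.301, 0.0]
contact_force: [-2.0, 4.0, 5.9]
grip_width: 0.499
grip_force: 3.2
```

Request:
{"op": "play_rows", "data": {"steps": [[[10,0,0],0,0],[[10,0,0],0,0],[[0,0,-25],0,0],[[0,0,-25],0,0],[[0,0,-20],0,0]]}}

```text
t: 13.15
position: [0.5837, -0.0789, 0.3457]
tcp_rot: [2.136, 2.302, -0.001]
contact_force: [0.6, -0.2, -0.4]
grip_width: 0.496
grip_force: 0.0
```

```bash
python3 -c "
from h import *
go(-130,110,.35,0)";python3 prof.py t4 -60 -15 20 50 80
```

```text
shelf pos [-45.4 198. ] z 0.3457 shift [-84.6  88.   -4.2] (now axes [-87.8 -84.9  -4.2] ) twist 1.573 F [ 0.6 -0.2 -0.4] t 13.15 w 0.5
along y at x -15 [(240.5, 'wood'), (261.0, 'alu/bg'), (308.5, 'wood')]
along y at x -45 [(21.0, 'wood'), (26.5, 'alu/bg'), (70.5, 'wood'), (76.5, 'alu/bg'), (218.5, 'wood'), (251.5, 'alu/bg'), (322.5, 'wood')]
along y at x -75 [(169.5, 'wood'), (180.0, 'alu/bg'), (335.0, 'wood')]
across x at y -60.0 []
across x at y -15.0 []
across x at y 20.0 [(-91.0, 'alu/bg')]
across x at y 50.0 [(-155.0, 'wood'), (-90.5, 'alu/bg')]
across x at y 80.0 [(-91.0, 'alu/bg')]
```

Request:
{"op": "play_rows", "data": {"steps": [[[0,-10,-40],0,0],[[-20,-10,-40],0,0],[[-20,-20,-20],0,0],[[-20,-20,0],0,0],[[0,0,0],0,0]]}}

```text
t: 13.7
position: [0.5272, -0.1452, 0.4449]
tcp_rot: [2.14, 2.298, -0.001]
contact_force: [1.0, 0.2, -0.1]
grip_width: 0.501
grip_force: 0.0
```

```bash
python3 look.py w5; python3 -c "
from h import *
go(-130,110,.35,0)"
```

```text
shelf pos [-105.9  136.8] z 0.4442 shift [-24.1  26.8  94.2] (now axes [-26.8 -24.1  94.2] ) twist 1.571 F [ 0.3 -0.1 -0.1] t 13.75 w 0.5
```

View pics/w5.png

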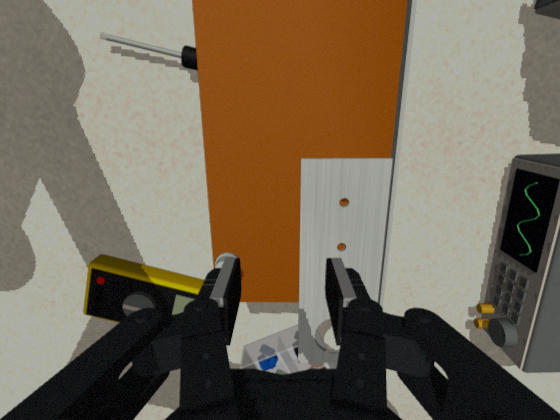

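The panel lies along the strip with its cut-out past the shelf end, which is at row 302. I'll check numerically for a gap at the strip.

```bash
python3 -c "
import cv2
i=cv2.imread('pics/w5.png')
for r in(140,165,200,240,260): print(r,[tuple(map(int,i[r,c])) for c in range(378,402,1)][3:20])
from h import *
a=np.load('pics/w5.npy'); cm=cam('wrist',dict(tcp_rot=a[:3],position=a[3:]))
for p in((391,158),(300,158),(344,202),(342,247)): print(w2s(world(cm,p,.105)).round(1))
print(w2s(world(cm,(280,303),.1)).round(1))"
```

```text
140 [(16, 70, 133), (9, 68, 132), (0, 70, 131), (11, 69, 131), (11, 71, 132), (3, 65, 128), (17, 73, 133), (3, 69, 131), (1, 68, 131), (21, 73, 133), (10, 71, 132), (25, 69, 118), (56, 68, 80), (64, 66, 68), (64, 64, 63), (66, 71, 70), (134, 142, 141)]
165 [(151, 160, 157), (150, 158, 157), (149, 161, 156), (154, 162, 160), (154, 161, 160), (157, 164, 163), (154, 163, 159), (157, 165, 162), (158, 164, 161), (155, 163, 161), (141, 149, 145), (88, 94, 93), (69, 70, 68), (117, 125, 124), (145, 153, 152), (152, 161, 159), (152, 161, 157)]
200 [(154, 159, 158), (156, 164, 161), (156, 164, 162), (153, 164, 160), (152, 158, 159), (157, 162, 161), (154, 161, 159), (107, 113, 111), (62, 66, 65), (91, 95, 92), (137, 146, 143), (149, 162, 159), (151, 161, 157), (156, 164, 162), (160, 172, 170), (162, 174, 172), (163, 173, 171)]
240 [(153, 158, 157), (152, 159, 157), (149, 158, 156), (93, 97, 96), (66, 68, 69), (119, 124, 124), (145, 151, 152), (147, 157, 153), (150, 158, 156), (155, 166, 166), (161, 175, 172), (165, 178, 172), (161, 175, 173), (157, 172, 171), (161, 174, 171), (161, 175, 173), (160, 173, 171)]
260 [(141, 149, 148), (88, 92, 91), (60, 66, 63), (115, 122, 119), (141, 151, 147), (147, 158, 153), (148, 156, 155), (158, 169, 166), (165, 174, 170), (167, 175, 173), (164, 174, 171), (161, 174, 172), (161, 176, 174), (154, 169, 171), (149, 166, 170), (151, 167, 171), (151, 168, 172)]
[  0.2 168.3]
[-89.2 168.4]
[-43.3 123.3]
[-42.5  72.8]
[-109.5   -0.6]
```

There is no wood visible between the panel and the strip. The cut-out centre is about 42 mm past the end, and the next hole is about 23 mm over the wood.

```bash
python3 -c "
from bench import robot
print(robot.finish_job())"
```

```text
the job is handed in; nothing more can be done
None
```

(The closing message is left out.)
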